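Put the rebuilt gear-change tower in third

ROBOT

A 6-joint arm with a two-finger parallel gripper is mounted at the origin on a cart in front of the work surface, level with it; the furniture and walls round the work are solid. World frame = base frame: x ahead of the robot, y to its left, z up, the work surface at z = 0. Lengths are in m, angles in rad, forces in N, time in s.
With the tool pointing down it reaches from about 0.275 to 0.725 m from the base axis. Payload 15.9 kg.
Tool frame: the origin (TCP) lies between the finger pads; the fingertips stand 8 mm ahead of it and the grasp point (between the pads) lies 11 mm behind it; z points along the fingers, y is the line along which they close (so a half turn about z gives the same grasp; the last joint's range is limited). The gripper opens to 85 mm and grips with 20 to 120 N. Pads are 22 mm wide; open, the fingers measure 114 mm over their backs; the gripper's body (76 mm by 85 mm) begins 54 mm behind the grasp point. The pads swing forward as they close: fully open they stand 13 mm farther back than shut.
Start: joints at [1.119, 0.213, -0.034, 1.323, 0, 1.571], TCP at [0.218, 0.45, 0.239] pointing down, gripper open.
Joint ranges: [-2.98, 2.98], [-0.74, 1.72], [-1.14, 1.35], [-2.1, 2.04], [-1.57, 1.44], [-3.14, 3.14]. Speed limits (rad/s): [1.89, 1.89, 2.39, 2.57, 3.14, 3.14].

INTERFACE

Orientations are given as [roll, pitch, yaw] about the fixed x, y, z axes, in that order (R = Rz(yaw) Ry(pitch) Rx(roll)).
In Python, from cell import ctrl gives the robot as it stands.
- The arm moves only by the tool drive_tool, never from a script. Its argument "moves" is one flat list of numbers, 6 for each row, row after row: the shift along the tool's x, y, z in mm, then the turn, a rotation vector about the tool's x, y, z in degrees. A call has exactly 10 rows; each row is the pose to reach, as a shift and turn from the pose commanded when the call began, along the tool's axes at that moment; what a row does not reach only later rows make up. A row lasts 1/10 s, in which the tool goes at most 50 mm and 8.59 degrees, less where a joint would pass 70% of its speed; a pose out of reach is approached as far as the arm can. A call with a gripper value outside its range is refused whole. "fingers" is the closure, from 0 (fully open) to 1 (shut), set as the call begins (left out, the last holds). The fingers move at their own pace and stop on an object; "newtons" is the grip in N (left out, the last holds). Time passes only in rows, so rows that repeat a pose let the fingers close, or fill a call up. It gives the time, the measured TCP pose, the force, the opening and the grip force at its end, in the units of the state.
- ctrl.read_state(): the state, without advancing time (a new reading comes with each control period).
- ctrl.grab_frame(name): name is "scene" or "top"; returns the picture (384x512x3 uint8, red, green, blue); there is no depth.
- ctrl.camera_info(name): a dict with "fx", "fy", "cx", "cy" (pixels), "pose" (4x4, takes a point from camera to world coordinates). Camera axes: x right, y up, looking along -z (the intrinsics and any distortion apply to the point x, -y, -z); pixel columns grow to the right and rows downward; lengths in m; the calibration is good to about 2 mm. A picture is of the moment at which its call begins. camera_info takes no time and is no camera call.
- ctrl.finish_job(): hands the job in; it is judged then, once.
The state is a dict: "t": time; "qpos": joint angles; "dq": joint speeds; "effort": joint torques, N m; "tcp_pos": TCP position; "eef_rot": TCP orientation; "contact_force": force on the tool from outside, world axes, zero at the start; "moment": the same for the moment, N m; "grip_width": finger opening in m; "finger_force": force on a finger pad.
Only numpy, scipy, OpenCV 4.12 (cv2) and the standard library are available. Lean on these libraries where they do the work, as an engineer would, in place of code of your own. Each camera call takes 0.05 s, during which the arm holds its last target. There are 200 camera calls.

TASK

The gear-change tower of the ride-on garden locomotive has been rebuilt and stands bolted to the bench; check that it takes third, the front slot on the right of its H gate. With the fingers, push the lever's knob to neutral if it is not there yet, push it across to the right-hand side, then forward, away from you, until the lever is fully home, and leave it there. Only push, and gently: do not grip the lever or lift its reverse collar, and leave the glue bottle, the matchbox and the steel block beside the tower alone.

Things in the scene. Friction and masses are not known exactly. Their poses are not given: they have to be found in the camera images.
- tower: fixed tower: cast-aluminium housing 84 mm square on a flange 108 mm square and 9 mm thick, bolted to the bench; top of the gate plate 117 mm above the bench. Origin: centre of the flange's underside. x points forward (away from the robot), y left, z up. A crank on the right side reaches y = -66 mm, 22 mm above the bench; a brass plug with the detent plunger on the near side x = -70 mm, as high
- gate_centre (a point): centre of the H gate, on the plate's top, tower's axes. Slots 14 mm wide: a cross channel (neutral) at x = 0 joins two columns at y = +20 mm (left) and -20 mm (right), which run from x = -25 to +25 mm. First is front left, second rear left, third front right, reverse rear right; two dark pins, 18 mm high, astride the reverse slot bar it unless the collar is lifted
- third_slot (a point): where the lever's stem crosses the top of the gate plate when third is fully in: front end of the right column, 20 mm forward and 20 mm right of the gate's centre
- pivot (a point): the lever's pivot inside the housing, on the tower's middle line 22 mm above the bench; fixed to the tower
- knob_centre (a point): centre of the black pear-shaped knob on the lever: 38 mm wide here, from 22 mm below to 19 mm above. It is 190 mm from the pivot along the lever: in the tower's frame at x = 0.190 cos(cross) sin(fore), y = -0.190 sin(cross), z = 0.022 + 0.190 cos(cross) cos(fore) m, 204 to 212 mm above the bench, 40 mm either way in x and y
- gear_lever: the gear lever: steel stem 10 mm in diameter that passes through the gate, knob on top, lift collar round it. Origin at the pivot, z along the lever up to the knob
- fore (a joint): fore-and-aft lean of the lever, rad: 0 neutral, positive forward (tower's +x). Slot ends stop it at +0.21 (third, first) and -0.21 (second). A spring detent holds it at 0 and at the slot ends; to move it takes up to about 10 N at the knob. Past 0.13 it snaps home, below 0.08 back to neutral; between, it may stand still. It starts anywhere from second to neutral
- cross (a joint): sideways lean of the lever, rad: -0.21 in the left column (where it starts), +0.21 in the right column (tower's -y), with 0.02 of play. It moves only in neutral (fore within about 0.02 of 0), against a friction of about 1 N at the knob, and stays where it is left
- collar (a joint): height, m, by which the steel reverse collar on the stem is lifted (ring 33 mm in diameter, 39 to 47 mm below the knob's centre; its tube, 15 mm in diameter, goes down almost to the gate). A 5 N spring holds it at 0; it can rise 15 mm; only reverse needs it
- bottle_mid (a point): loose glue bottle, 30 mm in diameter and 100 mm tall, standing left of the tower; this point is on its axis, 30 mm up
- block_mid (a point): loose steel gauge block, 16 x 40 x 16 mm, lying left of the tower; its centre
- box_mid (a point): loose matchbox, 35 x 52 x 14 mm, lying right of the tower; its centre

How it is judged:
On the way:
1. the lever stands in neutral, across on the right-hand side of the gate (value of joint cross above 0.17 rad and value of joint fore between -0.1 and 0.1 rad), for 0.04 s.
At the end, for the whole second after the job is handed in: the lever rests in third: joint fore above 0.19 rad (the slot's end is at 0.21) and joint cross above 0.17 rad, at rest; the collar is down (under 3 mm); bottle, block and matchbox are within 15 mm of where they were (value of joint cross above 0.17 rad and value of joint fore above 0.19 rad and velocity of joint fore below 0.05 rad/s and value of joint collar below 0.003 m and distance of each of bottle_mid, block_mid, box_mid from where it was at the start of the episode below 0.015 m); the robot touches nothing.
It fails at once if the reverse collar is lifted by more than 4 mm (value of joint collar above 0.004 m).
It fails at once if the lever is gripped, or pushed with more than 35 N (contact force between the fingers and gear_lever above 35 N).
It fails at once if the bottle is moved by more than 15 mm (distance of bottle_mid from where it was at the start of the episode above 0.015 m).
It fails at once if the steel block is moved by more than 15 mm (distance of block_mid from where it was at the start of the episode above 0.015 m).
It fails at once if the matchbox is moved by more than 15 mm (distance of box_mid from where it was at the start of the episode above 0.015 m).
It also fails if it takes over 54 s, if anything falls off the work surface, if the arm or the gripper's body presses on something with over 40 N, if the wrist force passes 120 N, or if a joint passes its speed limit or range.

## Working session

There is one attempt and no reset: what is moved stays moved. The work goes in short steps, Python scripts to look and compute and a tool call to move; the robot and the scene stay as the last step left them, time stands still between calls to the robot, and variables do not carry over. Pictures are saved under pics/ and viewed, at most 10 in all, crops included, and the job is handed in when it is done.

Besides the shell and the picture viewer there is one more tool, called after ">>>" in YAML: its name, and indented under it one key for each argument. drive_tool: Moves the arm, as the interface text tells. Its arguments: {"type":"object","properties":{"moves":{"type":"array","items":{"type":"number"}},"fingers":{"type":"number"},"newtons":{"type":"number"}},"required":["moves"]}

```bash
mkdir -p pics; python3 - <<'E'
from cell import ctrl
import cv2
for n in("scene","top"):
    cv2.imwrite(f"pics/{n}0.png",ctrl.grab_frame(n)[:,:,::-1]); print(n,ctrl.camera_info(n))
s=ctrl.read_state();print(s)
E
```

```text
scene {'fx': 457.3271734345617, 'fy': 457.3271734345617, 'cx': 251.61050482404892, 'cy': 188.80925090190996, 'pose': array([[-0.85640582,  0.18646064, -0.48145769,  0.12560489],
       [-0.51574567, -0.35228071,  0.78096396,  0.91046719],
       [-0.02398922,  0.9171318 ,  0.39786152,  0.52169576],
       [ 0.        ,  0.        ,  0.        ,  1.        ]])}
top {'fx': 440.5147671927787, 'fy': 440.5147671927787, 'cx': 250.72005606939697, 'cy': 190.2668854239041, 'pose': array([[-0.02523424,  0.98725048, -0.15716146,  0.44163713],
       [-0.99924979, -0.02952979, -0.02505699,  0.16718408],
       [-0.02937847,  0.15641127,  0.98725499,  1.00408281],
       [ 0.        ,  0.        ,  0.        ,  1.        ]])}
{'t': 0.1, 'qpos': array([ 1.11900270e+00,  2.13294208e-01, -3.49529538e-02,  1.32353798e+00,
        3.42253341e-06,  1.57082082e+00]), 'dq': array([-0.00060935,  0.00026938,  0.00279457, -0.00087379, -0.00137827,
        0.00045998]), 'effort': array([-1.58908213e-03, -6.87241673e+01,  4.87809920e+01,  1.19609383e-02,
       -1.55067705e-04,  2.86222280e-05]), 'tcp_pos': array([0.21815874, 0.44956477, 0.23888925]), 'eef_rot': array([-3.14060384e+00, -3.39831265e-06,  2.68977453e+00]), 'contact_force': array([-0.22159598, -0.3684906 , -0.46379867]), 'moment': array([ 0.07481266, -0.02906075,  0.02916883]), 'finger_force': 0.0, 'grip_width': 0.08560164992314465}
```

View pics/scene0.png

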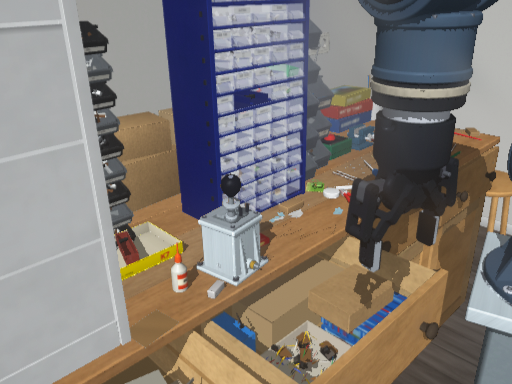

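View pics/top0.png

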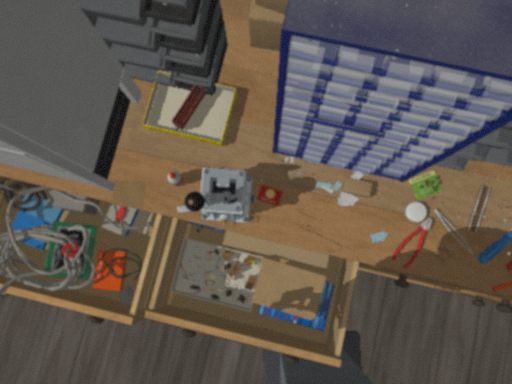

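The scene view shows the tower at about (232,245) with its knob at (231,187). The top view shows the tower at about (226,195), the knob at (194,200), the bottle at (174,178), the block at (188,209) and the matchbox at (269,192). I'll enlarge both.

```bash
python3 - <<'E'
import cv2,numpy as np
a=cv2.imread("pics/top0.png")[155:235,160:290]; b=cv2.imread("pics/scene0.png")[165:305,160:290]
cv2.imwrite("pics/topc.png",cv2.resize(a,None,fx=6,fy=6,interpolation=2)); cv2.imwrite("pics/scenec.png",cv2.resize(b,None,fx=4.2,fy=4.2,interpolation=2))
E
```

```text
(no output)
```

View pics/topc.png

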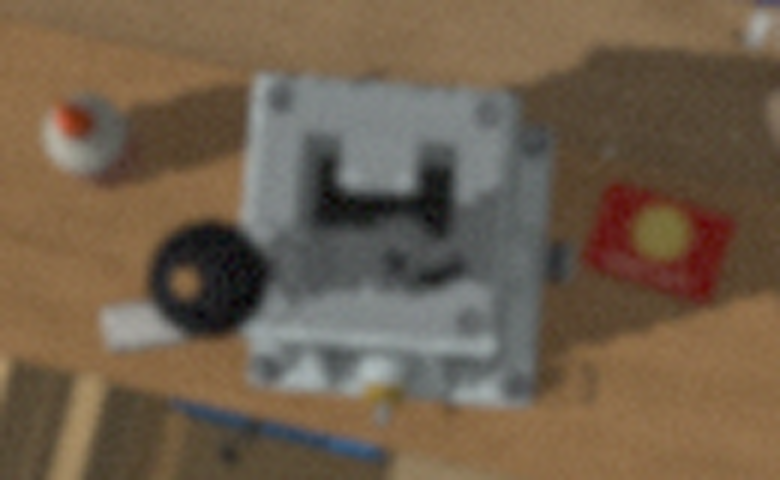

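View pics/scenec.png

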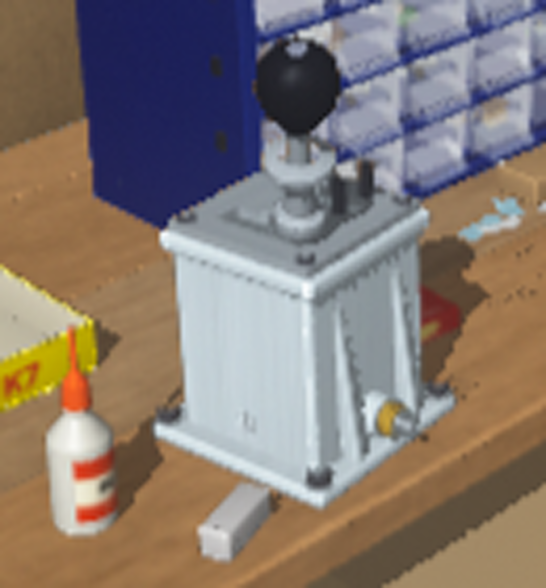

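The top crop shows the plate screws at (280,95), (488,110) and (470,318), the gate's cross channel at about y=207, the knob at (210,277), the bottle tip at (72,120), the block at (140,325) and the matchbox at (660,240). In the scene crop the knob is at (298,87). The lever leans left and towards the rear, in or near second.

```bash
cat > h.py <<'E'
import numpy as np
from cell import ctrl
def ray(n,u,v):
    c=ctrl.camera_info(n);d=c["pose"][:3,:3]@[(u-c["cx"])/c["fx"],-(v-c["cy"])/c["fy"],-1];return c["pose"][:3,3],d/np.linalg.norm(d)
def onz(n,u,v,z):
    o,d=ray(n,u,v);return o+d*(z-o[2])/d[2]
def tri(a,b):
    A=0;B=0
    for o,d in(ray("top",*a),ray("scene",*b)):
        P=np.eye(3)-np.outer(d,d);A=A+P;B=B+P@o
    return np.linalg.solve(A,B)
T=lambda x,y:(160+(x+.5)/6-.5,155+(y+.5)/6-.5)
S=lambda x,y:(160+(x+.5)/4.2-.5,165+(y+.5)/4.2-.5)
E
python3 - <<'E'
from h import *
np.set_printoptions(precision=4,suppress=True)
s=[onz("top",*T(*p),.119)[:2] for p in((280,95),(488,110),(470,318))];print(s)
f=[onz("top",*T(*p),.012)[:2] for p in((537,145),(517,387),(265,370))];print(f)
c1=(s[0]+s[2])/2;c2=(f[0]+f[2])/2
def yaw(q):
    l=q[0]-q[1];l2=q[2]-q[1]
    return q
a=s[0]-s[1];b=s[1]-s[2];print("top c",c1,"yaw",np.arctan2(-a[0],a[1]),np.arctan2(b[1],b[0]),np.linalg.norm(a),np.linalg.norm(b))
a=f[2]-f[1];b=f[0]-f[1];print("fl c",c2,"yaw",np.arctan2(-a[0],a[1]),np.arctan2(b[1],b[0]),np.linalg.norm(a),np.linalg.norm(b))
fs=[onz("scene",*S(*p),.012)[:2] for p in((320,477),(170,412),(437,388))];print("scene fl",fs,(fs[1]+fs[2])/2)
ss=[onz("scene",*S(*p),.119)[:2] for p in((306,260),(185,217),(415,206))];print("scene top",ss,(ss[1]+ss[2])/2)
# scene order: rear-left, front-left, rear-right
print("knob",tri(T(210,277),S(298,87)),"slots",onz("top",*T(325,207),.117),onz("top",*T(437,210),.117))
print("bottle",onz("top",*T(85,135),.07),"tip",tri(T(72,115),S(72,330)),"block",onz("top",*T(140,325),.016),"box",onz("top",*T(660,240),.014))
E
```

```text
[array([0.6266, 0.28  ]), array([0.6191, 0.2088]), array([0.5478, 0.2165])]
[array([0.6264, 0.1954]), array([0.534 , 0.2053]), array([0.5431, 0.3004])]
top c [0.5872 0.2482] yaw -0.10430461983739144 -0.10665267914226237 0.07159463512257551 0.07169986903251799
fl c [0.5848 0.2479] yaw -0.09537863041042134 -0.10585915079712209 0.09554055961314935 0.09287442649732508
scene fl [array([0.5454, 0.2964]), array([0.6395, 0.2858]), array([0.5361, 0.2039])] [0.5878 0.2448]
scene top [array([0.5534, 0.288 ]), array([0.6263, 0.2796]), array([0.5377, 0.2189])] [0.582  0.2492]
knob [0.5521 0.291  0.2039] slots [0.5876 0.2653 0.117 ] [0.5854 0.2271 0.117 ]
bottle [0.6243 0.3571 0.07  ] tip [0.6284 0.3577 0.0973] block [0.5611 0.3471 0.016 ] box [0.588  0.1497 0.014 ]
```

The tower's centre is at (0.586, 0.248) with yaw of about -0.103 rad. The knob sits at (-38, +39) mm in tower axes, so the lever is in second. I'll close the fingers, turn -20° and move behind the knob.

>>> drive_tool:
  moves: [-30,-1.6,0,0,0,-2,-62,-3.2,0,0,0,-4,-94,-5,0,0,0,-6,-126,-6.5,0,0,0,-8,-158,-8,0,0,0,-10,-190,-10,0,0,0,-12,-222,-11.5,0,0,0,-14,-254,-13,0,0,0,-16,-286,-15,0,0,0,-18,-316,-16,0,0,0,-20]
  fingers: 1
  newtons: 20

```text
t: 1.1
tcp_pos: [0.4966, 0.2964, 0.239]
eef_rot: [-3.141, -0.0, 3.04]
contact_force: [0.1, 0.7, 0.7]
grip_width: 0.0001
finger_force: 0.0
```

>>> drive_tool:
  moves: [0,0,8,0,0,0,0,0,18,0,0,0,0,0,28,0,0,0,0,0,36,0,0,0,0,0,42,0,0,0,-3,0,42,0,0,0,-6,0,42,0,0,0,-10,0,42,0,0,0,-14,0,42,0,0,0,-16,0,42,0,0,0]

```text
t: 2.1
tcp_pos: [0.5121, 0.2958, 0.1975]
eef_rot: [3.141, 0.0, 3.039]
contact_force: [0.3, -0.2, 0.4]
grip_width: -0.0001
finger_force: 0.0
```

>>> drive_tool:
  moves: [-3,0,0,0,0,0,-6,0,0,0,0,0,-9,0,0,0,0,0,-12,0,0,0,0,0,-14,0,0,0,0,0,-16,0,0,0,0,0,-18,0,0,0,0,0,-19,0,0,0,0,0,-20,0,0,0,0,0,-20,0,0,0,0,0]

```text
t: 3.1
tcp_pos: [0.5314, 0.2938, 0.1973]
eef_rot: [3.142, -0.0, 3.039]
contact_force: [-4.5, 0.7, 2.8]
grip_width: -0.0001
finger_force: 2.0
```

In contact at about 5 N. I'll push on towards neutral.

>>> drive_tool:
  moves: [-2,0,0,0,0,0,-4,0,0,0,0,0,-6,0,0,0,0,0,-8,0,0,0,0,0,-10,0,0,0,0,0,-12,0,0,0,0,0,-14,0,0,0,0,0,-16,0,0,0,0,0,-18,0,0,0,0,0,-18,0,0,0,0,0]

```text
t: 4.1
tcp_pos: [0.5496, 0.2919, 0.1972]
eef_rot: [-3.142, 0.0, 3.039]
contact_force: [-0.4, -0.1, -0.7]
grip_width: 0.0005
finger_force: 0.0
```

The force dropped to zero, so it has snapped to neutral. I'll back off, swing round to the left of the knob and look.

>>> drive_tool:
  moves: [8,0,0,0,0,0,14,8,0,0,0,0,14,24,0,0,0,0,14,40,0,0,0,0,10,50,0,0,0,0,-5,52,0,0,0,0,-20,52,0,0,0,0,-32,52,0,0,0,0,-41,52,0,0,0,0,-41,52,0,0,0,0]

```text
t: 5.1
tcp_pos: [0.5956, 0.3398, 0.197]
eef_rot: [-3.141, -0.0, 3.039]
contact_force: [-0.3, -0.8, -0.3]
grip_width: -0.0003
finger_force: 0.0
```

```bash
python3 - <<'E'
from cell import ctrl
import cv2,numpy as np
a=ctrl.grab_frame("top")[:,:,::-1][145:245,150:290]; b=ctrl.grab_frame("scene")[:,:,::-1][155:295,150:290]
cv2.imwrite("pics/m1.png",np.hstack([cv2.resize(a,(448,320),interpolation=2),cv2.resize(b,(320,320),interpolation=2)]))
E
```

```text
(no output)
```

View pics/m1.png

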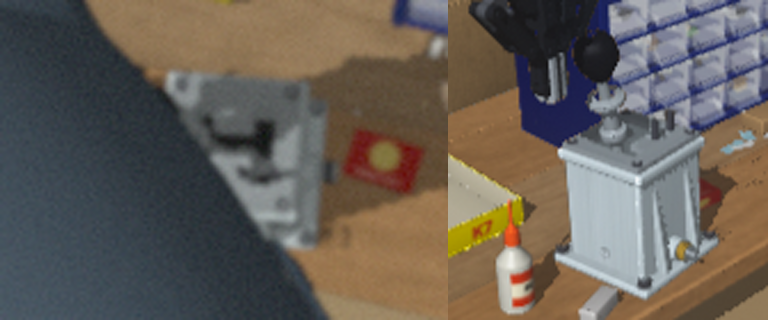

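In the scene half the knob is at mosaic (597,55), i.e. pixel (215,179). The fingers are clear at its left and the bottle and block are undisturbed. I'll check this against neutral.

```bash
python3 - <<'E'
from h import *
p=onz("scene",150+(597-448+.5)*.4375,155+55.5*.4375,.2078);d=p[:2]-[.586,.248];print(p,d@[.995,-.103],d@[.103,.995])
E
```

```text
[0.58633461 0.28786913 0.2078    ] -0.0037735811789498283 0.03970424967542543
```

Neutral is confirmed. Now I'll push it right.

>>> drive_tool:
  moves: [0,-5,0,0,0,0,0,-10,0,0,0,0,0,-14,0,0,0,0,0,-18,0,0,0,0,0,-22,0,0,0,0,0,-26,0,0,0,0,0,-30,0,0,0,0,0,-35,0,0,0,0,0,-40,0,0,0,0,0,-45,0,0,0,0]

```text
t: 6.2
tcp_pos: [0.5908, 0.2942, 0.1973]
eef_rot: [-3.142, 0.0, 3.039]
contact_force: [-0.1, 1.6, 1.4]
grip_width: -0.0003
finger_force: 0.6
```

>>> drive_tool:
  moves: [0,-5,0,0,0,0,0,-10,0,0,0,0,0,-15,0,0,0,0,0,-20,0,0,0,0,0,-25,0,0,0,0,0,-30,0,0,0,0,0,-35,0,0,0,0,0,-40,0,0,0,0,0,-44,0,0,0,0,0,-46,0,0,0,0]

```text
t: 7.2
tcp_pos: [0.586, 0.2485, 0.1973]
eef_rot: [-3.141, -0.0, 3.039]
contact_force: [0.2, 0.8, 0.8]
grip_width: -0.0003
finger_force: 0.3
```

>>> drive_tool:
  moves: [0,-1,0,0,0,0,0,-2,0,0,0,0,0,-3,0,0,0,0,0,-4,0,0,0,0,0,-4.5,0,0,0,0,0,-5,0,0,0,0,0,-5.5,0,0,0,0,0,-6,0,0,0,0,0,-6,0,0,0,0,0,-6,0,0,0,0]

```text
t: 8.2
tcp_pos: [0.5855, 0.2429, 0.1973]
eef_rot: [-3.142, 0.0, 3.039]
contact_force: [0.3, 0.1, 0.9]
grip_width: 0.0002
finger_force: 0.1
```

>>> drive_tool:
  moves: [0,-0.5,0,0,0,0,0,-1,0,0,0,0,0,-1.4,0,0,0,0,0,-1.8,0,0,0,0,0,-2.2,0,0,0,0,0,-2.5,0,0,0,0,0,-2.5,0,0,0,0,0,-2.5,0,0,0,0,0,-2.5,0,0,0,0,0,-2.5,0,0,0,0]

```text
t: 9.2
tcp_pos: [0.5852, 0.2405, 0.1973]
eef_rot: [-3.142, 0.0, 3.039]
contact_force: [0.3, 0.2, 0.5]
grip_width: -0.0
finger_force: 0.1
```

>>> drive_tool:
  moves: [0,-0.5,0,0,0,0,0,-1,0,0,0,0,0,-1.5,0,0,0,0,0,-2,0,0,0,0,0,-2.5,0,0,0,0,0,-3,0,0,0,0,0,-3,0,0,0,0,0,-3,0,0,0,0,0,-3,0,0,0,0,0,-3,0,0,0,0]

```text
t: 10.2
tcp_pos: [0.5849, 0.2375, 0.1973]
eef_rot: [-3.142, 0.0, 3.039]
contact_force: [-0.3, -0.2, -0.7]
grip_width: 0.0001
finger_force: 0.0
```

```bash
python3 - <<'E'
from cell import ctrl
import cv2,numpy as np
a=ctrl.grab_frame("top")[:,:,::-1][145:245,150:290]; b=ctrl.grab_frame("scene")[:,:,::-1][135:275,150:290]
cv2.imwrite("pics/m2.png",np.hstack([cv2.resize(a,(280,200),interpolation=2),np.zeros((200,0,3),np.uint8)]) if 0 else cv2.resize(b,(560,560),interpolation=2))
E
```

```text
(no output)
```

View pics/m2.png

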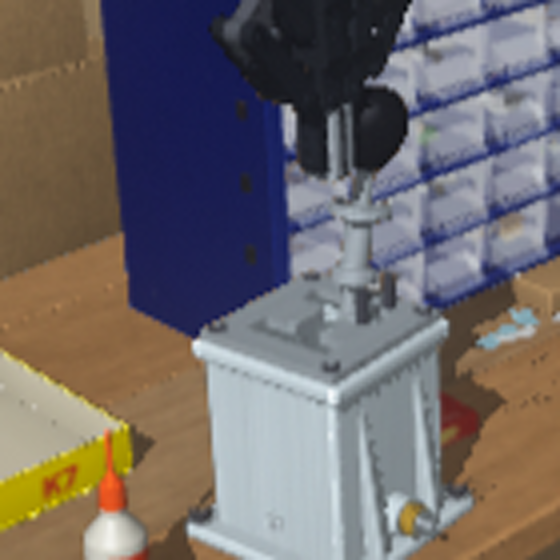

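The knob leans right: its right edge is at (407,127) and it spans rows 85–170, so its centre is near (369,128). The finger touches its left side and the stem is near the right column.

```bash
python3 - <<'E'
from h import *
def px(p):
    c=ctrl.camera_info("scene");q=c["pose"][:3,:3].T@(np.array(p)-c["pose"][:3,3]);return np.array([c["cx"]+c["fx"]*q[0]/-q[2]-150,c["cy"]-c["fy"]*q[1]/-q[2]-135])*4, .019*c["fx"]/-q[2]*4
R=np.array([[.995,.103,0],[-.103,.995,0],[0,0,1]])
for cr in(.1,.15,.17,.19,.21,.23):
    k=R@[0,-.19*np.sin(cr),.022+.19*np.cos(cr)]+[.586,.248,0];m=R@[0,-.147*np.sin(cr),.022+.147*np.cos(cr)]+[.586,.248,0];print(cr,k,px(k),"collar",px(m)[0])
E
```

```text
0.1 [0.58404626 0.22912649 0.21105079] (array([335.97358681, 130.48991065]), np.float64(39.65793893418167)) collar [333.87825627 215.35996679]
0.15 [0.5830755  0.21974872 0.2098665 ] (array([348.34899583, 126.9772247 ]), np.float64(39.32911783684384)) collar [343.33535945 212.14238885]
0.17 [0.5826891  0.21601608 0.20926111] (array([353.22771528, 125.85417776]), np.float64(39.197391812485264)) collar [347.07415842 211.06684783]
0.19 [0.58230403 0.21229623 0.2085808 ] (array([358.06277105, 124.89070984]), np.float64(39.065647400150304)) collar [350.78552891 210.11153724]
0.21 [0.58192044 0.20859066 0.20782587] (array([362.85235515, 124.08566521]), np.float64(38.93394600256577)) collar [354.46801361 209.2759624 ]
0.23 [0.58153848 0.20490085 0.20699662] (array([367.59472063, 123.4378179 ]), np.float64(38.80234782448596)) collar [358.12019205 208.55957235]
```

The lever is at cross ≈ 0.22, in the right column and in neutral. Now I'll go round behind it.

>>> drive_tool:
  moves: [0,6,0,0,0,0,2,14,0,0,0,0,15,16,0,0,0,0,32,16,0,0,0,0,48,14,0,0,0,0,54,4,0,0,0,0,54,-8,0,0,0,0,54,-20,0,0,0,0,52,-30,0,0,0,0,48,-30,0,0,0,0]

```text
t: 11.3
tcp_pos: [0.5345, 0.2112, 0.1975]
eef_rot: [-3.141, 0.0, 3.037]
contact_force: [0.9, 0.5, 0.5]
grip_width: -0.0005
finger_force: 0.0
```

>>> drive_tool:
  moves: [-4,0,0,0,0,0,-8,0,0,0,0,0,-12,0,0,0,0,0,-15,0,0,0,0,0,-18,0,0,0,0,0,-21,0,0,0,0,0,-24,0,0,0,0,0,-26,0,0,0,0,0,-28,0,0,0,0,0,-28,0,0,0,0,0]

```text
t: 12.3
tcp_pos: [0.562, 0.2097, 0.1972]
eef_rot: [-3.141, -0.0, 3.039]
contact_force: [-3.7, 0.4, 2.0]
grip_width: 0.0001
finger_force: 1.7
```

>>> drive_tool:
  moves: [-2,0,0,0,0,0,-4,0,0,0,0,0,-6,0,0,0,0,0,-8,0,0,0,0,0,-10,0,0,0,0,0,-12,0,0,0,0,0,-14,0,0,0,0,0,-16,0,0,0,0,0,-18,0,0,0,0,0,-20,0,0,0,0,0]

```text
t: 13.3
tcp_pos: [0.5821, 0.2076, 0.1973]
eef_rot: [3.142, 0.0, 3.039]
contact_force: [-0.3, -0.2, 0.4]
grip_width: 0.0
finger_force: 0.0
```

It snapped on. I'll creep on a little to make sure it's home.

>>> drive_tool:
  moves: [-1,0,0,0,0,0,-2,0,0,0,0,0,-3,0,0,0,0,0,-4,0,0,0,0,0,-5,0,0,0,0,0,-6,0,0,0,0,0,-6.5,0,0,0,0,0,-7,0,0,0,0,0,-7,0,0,0,0,0,-7,0,0,0,0,0]

```text
t: 14.3
tcp_pos: [0.5888, 0.2069, 0.1973]
eef_rot: [3.142, 0.0, 3.039]
contact_force: [-0.3, -0.2, 0.0]
grip_width: 0.0003
finger_force: 0.0
```

>>> drive_tool:
  moves: [5,0,0,0,0,0,15,0,0,0,0,0,30,0,0,0,0,0,50,0,-5,0,0,0,75,0,-15,0,0,0,100,0,-25,0,0,0,130,0,-35,0,0,0,160,0,-40,0,0,0,185,0,-40,0,0,0,200,0,-40,0,0,0]

```text
t: 15.3
tcp_pos: [0.3882, 0.2275, 0.2377]
eef_rot: [3.141, 0.0, 3.04]
contact_force: [0.2, 0.4, -0.7]
grip_width: -0.0001
finger_force: 0.0
```

```bash
python3 - <<'E'
from cell import ctrl
import cv2,numpy as np
a=ctrl.grab_frame("top")[:,:,::-1][145:245,150:290]; b=ctrl.grab_frame("scene")[:,:,::-1][155:295,150:290]
cv2.imwrite("pics/m3.png",np.hstack([cv2.resize(a,(448,320),interpolation=2),cv2.resize(b,(320,320),interpolation=2)]))
E
```

```text
(no output)
```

View pics/m3.png

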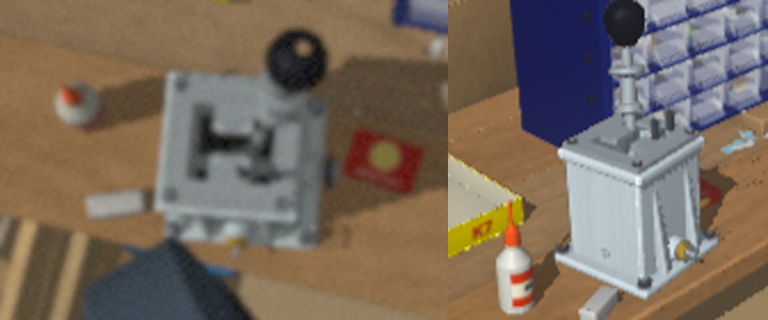

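The lever now leans front-right: the knob is at mosaic (297,60) in the top half and (625,22) in the scene half. The bottle, block and matchbox look unmoved. I'll check the knob's position.

```bash
python3 - <<'E'
from h import *
p=tri((150+297.5/3.2-.5,145+60.5/3.2-.5),(150+(625-448+.5)*.4375-.5,155+22.5*.4375-.5));d=p[:2]-[.586,.248]
x,y=d@[.995,-.103],d@[.103,.995];print(p,x,y,"cross",np.arcsin(-y/.19),"fore",np.arcsin(x/.186))
E
```

```text
[0.61973864 0.20128727 0.20254664] 0.038381361126774906 -0.04300408715376191 cross 0.22831574740893953 fore 0.2078446352472535
```

Fore is about 0.208 and cross about 0.228, so the lever is home in third. Handing in.

```bash
python3 -c "
from cell import ctrl
print(ctrl.finish_job())"
```

```text
the job is handed in; nothing more can be done
None
```

I pushed the lever from second to neutral, across to the right and forward into third, then handed the job in. The cameras put it at fore ≈ 0.21 and cross ≈ 0.23 rad; the bottle, block and matchbox look unmoved, and the arm is clear.

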